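# Index and lock the carving stand

### The job

Turn the round plate of the carving stand until the steel stop bar of the lino block lies along the bottom of the slope and the hole beside it lines up with the holes of the fork. Then take the steel locking pin from the tool block, push it through fork and plate until its collar is fully home, and let go, without knocking the other tools and things about.

Things in the scene. Friction and masses are not known exactly. Their poses are not given: they have to be found in the camera images.
- plate (a joint): turning angle (rad) of the stand's plate: a 12-sided aluminium plate, 264 mm across flats, 12 mm thick, face sloped 30 deg, normal leaning to the stand's front. 0: stop bar at the bottom, its hole under the fork. Starts at 0.6 to 2.2; + is counterclockwise looking onto the face; stops at -0.3 and 2.6. A brake keeps it where left: about 0.3 N m to turn
- fork_mouth (a point): centre of the fork's upper hole, on the top face of its upper ear. z runs up along the pin's axis (square to the plate, 30 deg off vertical), x up the slope. Fork of steel at the lower rim: ears 8 mm thick, 52 mm wide, upper ear's top 11 mm above the plate's face, lower ear's underside 34 mm below this point; plate runs between. Holes in ears and plate 16.5 mm
- index_hole (a point): centre, on the plate's face, of the 16.5 mm hole beside the stop bar, 110 mm from the plate's axis; it turns with the plate. Five more such holes stand every 60 deg round the rim: not wanted. It is right when it is 11 mm under fork_mouth along the bore
- knob_mid (a point): middle of the plate's black crank knob, a cylinder 28 mm across, 42 mm tall square to the plate (4 to 46 mm above the face; this point 28 mm above), 110 mm from the axis. At plate angle 0 it is on the stand's -y side (the right, seen from the low side). It spins freely on its stud, so a gripper holding it need not turn
- stand: carving stand, bolted down: grey base 230 x 190 mm with tilting head. Origin on the table under the centre of the plate's face, which is 150 mm up; x level, away from its front (the low side, with the fork). On the plate: lino block 96 x 130 mm, 20 high; steel stop bar 118 mm long, 34 high, on one long edge, two small brass turn-buttons on the other; all within 86 mm of the axis
- lock_pin: steel locking pin, 114 mm long: shaft 14 mm thick, 64 mm long, its last 14 mm tapering to 5 mm; collar 30 mm across, 6 thick; ribbed cylinder grip 26 mm across, 44 tall. Origin at the collar's underside on the axis, z from tip to grip. Starts upright in any of the tool block's three holes. 0.12 to 0.22 kg
- tool_block: wooden tool block, fixed, 200 x 66 x 78 mm tall, on the left or right of the stand; origin under its centre, x along its length. Three holes 18.5 mm wide, 70 deep, 66 mm apart along x, hold pin, awl and gouge with their grips standing up
- awl: awl in the block, pear-shaped wooden handle 32 mm across, 68 mm tall; origin at the handle's foot, on the block's top. Leave it
- gouge: gouge in the block, mushroom-shaped wooden handle 42 mm across, 60 mm tall; origin at the handle's foot. Leave it
- ink_tray: steel inking tray, fixed, 200 x 110 x 35 mm, on the side away from the tool block; origin under its centre
- brayer: ink roller lying in front of the stand, 160 x 95 mm, 38 mm high; origin on the table near its middle. Leave it
- ink_bottle: white ink bottle, 60 mm across, 170 tall; origin under its centre. Leave it
- ink_tin: steel ink tin, 72 mm across, 75 tall; origin under its centre. Leave it
- tape_roll: roll of tape lying flat, 90 mm across, 24 high; origin under its centre. Leave it
- cutter: utility knife lying flat, 175 mm long, 14 high; origin on the table near its middle. Leave it
- brush_jar: steel jar of brushes, 70 mm across, 195 tall, near the front of the stand; origin under its centre. Leave it

How it is judged:
On the way:
1. the plate is turned until the stop bar's hole lies under the fork's holes (value of joint plate between -0.05 and 0.05 rad), for 0.2 s.
At the end, for the whole second after the job is handed in: Plate within 0.04 rad of 0 (stop bar at the bottom); the pin through fork and that hole, its collar's underside within 4 mm of fork_mouth in every direction, its axis within 0.12 rad of the bore; pin at rest (value of joint plate between -0.04 and 0.04 rad and x of lock_pin in the frame of fork_mouth between -0.004 and 0.004 m and y of lock_pin in the frame of fork_mouth between -0.004 and 0.004 m and z of lock_pin in the frame of fork_mouth between -0.004 and 0.004 m and angle between the z axis of lock_pin and the z axis of fork_mouth, either way round below 0.12 rad and linear speed of lock_pin below 0.02 m/s); the robot touches nothing.
It fails at once if the awl or the gouge is lifted or knocked out of its place (3 cm) (distance of any of awl, gouge from where it was at the start of the episode above 0.03 m).
It fails at once if the brayer, bottle, tin, tape roll, cutter or brush jar is pushed more than 4 cm away (distance of any of brayer, ink_bottle, ink_tin, tape_roll, cutter, brush_jar from where it was at the start of the episode above 0.04 m).
It fails at once if the ink bottle, the ink tin or the brush jar is tipped over (angle between any of ink_bottle, ink_tin, brush_jar's own z axis and vertical above 0.5 rad).
It also fails if it takes over 61 s, if anything falls off the work surface, if the arm or the gripper's body presses on something with over 40 N, if the wrist force passes 120 N, or if a joint passes its speed limit or range.

### The arm

A 7-joint arm with a two-finger parallel gripper is mounted at the origin on the work surface. World frame = base frame: x ahead of the robot, y to its left, z up, the work surface at z = 0. Lengths are in m, angles in rad, forces in N, time in s.
With the tool pointing down it reaches from about 0.4 to 0.875 m from the base axis. Payload 19.3 kg.
Tool frame: the origin (TCP) lies where the fingers leave the gripper's body, on its centre line; the fingertips stand bot.tip_reach ahead of it and the grasp point (between the pads) lies 54 mm ahead of it (bot.tip_reach is the distance from the TCP to the fingertips, in m); z points along the fingers, y is the line along which they close (so a half turn about z gives the same grasp; the last joint's range is limited). The gripper opens to 85 mm and grips with 20 to 120 N. Pads are 22 mm wide; open, the fingers measure 114 mm over their backs; the gripper's body (76 mm by 85 mm) begins 54 mm behind the grasp point. The pads swing forward as they close: fully open they stand 13 mm farther back than shut.
Start: joints at [1.058, 0.521, -0.036, 1.599, 0.021, 1.021, -0.113], TCP at [0.268, -0.565, 0.304] pointing down, gripper open.
Joint ranges: [-2.91, 2.91], [-0.3, 2.13], [-1.5, 1.42], [0.17, 2.43], [-1.26, 4.41], [0.16, 1.93], [-2.52, 2.52]. Speed limits (rad/s): [1.89, 1.89, 2.39, 2.39, 3.01, 3.01, 3.01].

### API

Orientations are given as [roll, pitch, yaw] about the fixed x, y, z axes, in that order (R = Rz(yaw) Ry(pitch) Rx(roll)).
In Python, from workcell import bot gives the robot as it stands. The module is installed in compiled form; this text tells all that it offers.
- The arm moves only by the shell command python3 -m jog 'ROWS' [FORCE]. ROWS is JSON, a list that holds one entry, the list of rows, each a list of 7 numbers: the shift along the tool's x, y, z in mm, then the turn, a rotation vector about the tool's x, y, z in rad, then the opening, from 0 (shut) to 1 (fully open). In form: [[[tx, ty, tz, wx, wy, wz, fingers], ...]]. A call has 1 to 5 rows; each row shifts and turns the commanded pose from where the row before left it, along the tool's axes as they then stand; what a row does not reach is not made up. A row lasts 1/10 s, in which the tool goes at most 50 mm and 8.59 degrees, less where a joint would pass 70% of its speed; a pose out of reach is approached as far as the arm can. A call is refused whole if a number of a shift passes 50 or a number of a turn 0.15, either way. A call with a gripper value outside its range is refused whole. The fingers move at their own pace and stop on an object; FORCE is the grip in N (left out, the last holds). Time passes only in rows, so rows that do not move let the fingers close. It gives the time, the measured TCP pose, the force, the opening and the grip force at its end, in the units of the state.
- bot.observe(): the state, without advancing time (a new reading comes with each control period).
- bot.grab_frame(name): name is "scene" or "side" or "wrist"; returns a dict with "img" (420x560x3 uint8, red, green, blue), "intrinsics" (3x3 intrinsics, pixels), "k1" (the pictures are not rectified: a ray, as slopes to the right and down, at radius r is drawn at 1 + k1 r^2 times it, then the intrinsics apply), "R" (3x3) and "t" (3): a world point X has camera coordinates R X + t; the wrist camera has in their place "tool_from_camera" (4x4, takes a point from camera to tool coordinates, whose origin is the TCP and whose axes are the flange's). Camera axes: x right, y down, z forward; pixel columns grow to the right and rows downward; lengths in m; the calibration is good to about 2 mm. A picture is of the moment at which its call begins: read the wrist's pose just before it. There is no depth.
- bot.job_done(): hands the job in; it is judged then, once.
Trained networks look in a picture, given as the dict that the camera call returned (one of the last four; its "shot" number tells which), for a name from the list of things; names that differ only in an ending like _2 or _b are one class to them, and where a whole thing is asked for, a point or a joint stands for the part that bears it (a point fixed in the world has none). Each returns a list of dicts, best first, with "conf" (0 to 1); they miss things now and then, are a little off and sometimes report something else, mostly with a low value. They report only what shows in the picture. A call takes as long as a camera call.
- bot.trace(query, picture): "region" (420x560 bool, what is visible of it).
- bot.spot_point(query, picture): "xyz" ([x, y, z] in m, in world coordinates, good to about 4 mm: a listed point, or the origin of a listed thing).
The state is a dict: "clock": time; "qpos": joint angles; "qd": joint speeds; "joint_efforts": joint torques, N m; "position": TCP position; "tool_rot": TCP orientation; "force": force on the tool from outside, world axes, zero at the start; "moment": the same for the moment, N m; "grip_width": finger opening in m; "finger_force": force on a finger pad.
Only numpy, scipy, OpenCV 4.12 (cv2) and the standard library are available. Lean on these libraries where they do the work, as an engineer would, in place of code of your own. Each camera call takes 0.05 s, during which the arm holds its last target. There are 200 camera calls.

## Working session

There is one attempt and no reset: what is moved stays moved. The work goes in short steps, Python scripts to look and compute and a shell command to move; the robot and the scene stay as the last step left them, time stands still between calls to the robot, and variables do not carry over. Pictures are saved under pics/ and viewed, at most 10 in all, crops included, and the job is handed in when it is done.

```bash
mkdir -p pics
cat > h.py <<'E'
import numpy as np, cv2
from workcell import bot
from scipy.spatial.transform import Rotation as Ro
E
python3 - <<'E'
from h import *
s=bot.observe(); print(s['clock'],s['position'],s['tool_rot'],bot.tip_reach)
for c in ['scene','side']:
    f=bot.grab_frame(c); cv2.imwrite(f'pics/{c}0.png',f['img'][:,:,::-1])
    for q in ['fork_mouth','index_hole','knob_mid','stand','lock_pin','tool_block','awl','gouge','ink_tray','brayer','ink_bottle','ink_tin','tape_roll','cutter','brush_jar']:
        r=bot.spot_point(q,f); print(c,q,[(np.round(a['xyz'],3).tolist(),round(a['conf'],2)) for a in r[:2]])
print(bot.observe()['clock'])
E
```

```text
0.0 [ 0.26763886 -0.56452249  0.30333551] [-3.14044994e+00  9.41625545e-05  4.42752012e-01] 0.0726
scene fork_mouth [([0.485, -0.079, 0.102], 0.94)]
scene index_hole [([0.652, -0.152, 0.182], 0.72), ([0.642, -0.002, 0.217], 0.44)]
scene knob_mid [([0.642, -0.005, 0.218], 0.56)]
scene stand [([0.587, -0.072, 0.0], 0.81)]
scene lock_pin [([0.585, 0.369, 0.078], 0.47)]
scene tool_block [([0.517, 0.363, -0.001], 0.84)]
scene awl [([0.516, 0.366, 0.08], 0.78)]
scene gouge [([0.448, 0.363, 0.078], 0.57)]
scene ink_tray [([0.483, -0.345, 0.004], 0.68), ([0.582, 0.369, 0.075], 0.57)]
scene brayer [([0.385, -0.01, -0.002], 0.56)]
scene ink_bottle [([0.378, -0.196, -0.0], 0.81)]
scene ink_tin [([0.699, -0.245, -0.002], 0.92), ([0.372, 0.208, -0.001], 0.47)]
scene tape_roll [([0.717, 0.239, 0.0], 0.57)]
scene cutter [([0.597, 0.456, -0.004], 0.87)]
scene brush_jar [([0.374, 0.205, -0.0], 0.56)]
side fork_mouth [([0.487, -0.075, 0.106], 0.97), ([0.381, -0.19, -0.004], 0.72)]
side index_hole [([0.654, -0.154, 0.18], 0.83)]
side knob_mid [([0.372, 0.208, 0.001], 0.74), ([0.645, -0.002, 0.221], 0.55)]
side stand [([0.588, -0.069, -0.001], 0.77), ([0.449, 0.365, 0.083], 0.19)]
side lock_pin [([0.577, 0.371, 0.079], 0.75)]
side tool_block [([0.517, 0.364, -0.0], 0.89)]
side awl [([0.514, 0.366, 0.076], 0.64)]
side gouge [([0.45, 0.363, 0.079], 0.85), ([0.717, 0.248, -0.001], 0.18)]
side ink_tray [([0.486, -0.348, -0.0], 0.66)]
side brayer [([0.378, -0.008, 0.002], 0.81)]
side ink_bottle [([0.378, -0.194, -0.003], 0.68), ([0.588, -0.068, -0.001], 0.51)]
side ink_tin []
side tape_roll [([0.716, 0.247, 0.0], 0.84)]
side cutter [([0.591, 0.459, 0.001], 0.8), ([0.588, -0.07, 0.001], 0.36)]
side brush_jar [([0.371, 0.208, -0.002], 0.94)]
1.6
```

View image.

```bash
cat >> h.py <<'E'
def F(yaw):  # stand-plate axes columns u,y,n
    return Ro.from_euler('z',yaw).as_matrix()@Ro.from_euler('y',-np.pi/6).as_matrix()
def tool(yaw,tilt=np.pi/6): # tool x=u, y=-y, z=-n
    return Ro.from_euler('z',yaw).as_matrix()@Ro.from_euler('y',-tilt).as_matrix()@np.diag([1.,-1,-1])
def delta(P,R):
    s=bot.observe(); R0=Ro.from_euler('xyz',s['tool_rot']).as_matrix()
    print('tool shift mm',np.round(R0.T@(np.array(P)-s['position'])*1e3,1),'rotvec',np.round(Ro.from_matrix(R0.T@R).as_rotvec(),3),'clock',s['clock'],'pos',np.round(s['position'],4),'F',np.round(s['force'],1),'w',s['grip_width'],s['finger_force'])
E
python3 - <<'E'
from h import *
from scipy.optimize import least_squares
M=dict(fork=[[.485,-.079,.102],[.487,-.075,.106]],idx=[[.652,-.152,.182],[.654,-.154,.18]],knob=[[.642,-.005,.218],[.645,-.002,.221]],st=[[.587,-.072,0],[.588,-.069,-.001]])
def model(p):
    C=np.array([p[0],p[1],.15]);A=F(p[2]);c,s=np.cos(p[3]),np.sin(p[3])
    return dict(fork=C+A@[-.11,0,.011],idx=C+A@[-.11*c,-.11*s,0],knob=C+A@[.11*s,-.11*c,.028],st=C-[0,0,.15])
r=least_squares(lambda p:np.concatenate([(model(p)[k]-np.mean(M[k],0)) for k in M]),[.588,-.07,.07,2.2])
print(r.x,r.fun.reshape(-1,3).round(4)); p=r.x
m=model(p);print(m)
R=tool(p[2]); G=m['knob']+F(p[2])[:,2]*.010
P=G-R[:,2]*.054; print('TCP knob',P); delta(P-R[:,2]*.08,R)
E
```

```text
[ 0.58742852 -0.070352    0.0840841   2.19989324] [[ 0.001  -0.0018  0.0005]
 [-0.0022 -0.0013  0.0014]
 [ 0.0013  0.0029 -0.0008]
 [-0.0001  0.0001  0.0005]]
{'fork': array([ 0.48702172, -0.07881457,  0.10452628]), 'idx': array([ 0.65075428, -0.15427159,  0.18236281]), 'knob': array([ 6.44795479e-01, -5.61839573e-04,  2.18719469e-01]), 'st': array([ 0.58742852, -0.070352  ,  0.        ])}
TCP knob [ 0.61290853 -0.00324936  0.27414509]
tool shift mm [ 515.  -373.5  -39.5] rotvec [-0.094  0.518  0.35 ] clock 1.6 pos [ 0.2678 -0.5647  0.3039] F [-0.4 -0.7  1.1] w 0.08545230574606964 0.0
```

View pics/scene0.png

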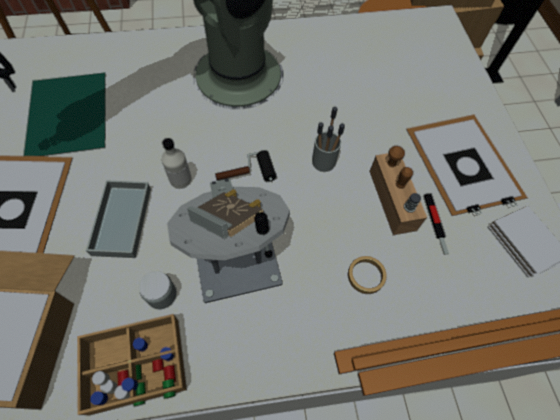

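```bash
python3 -m jog '[[[47,-34,-4,0,0,0,1],[47,-34,-4,0,0,0,1],[47,-34,-4,0,0,0,1],[47,-34,-4,0,0,0,1],[47,-34,-4,0,0,0,1]]]' 40
python3 -m jog '[[[47,-34,-4,0,0,0,1],[47,-34,-4,0,0,0,1],[47,-34,-4,0,0,0,1],[47,-34,-4,0,0,0,1],[47,-34,-4,0,0,0,1]]]'
python3 -m jog '[[[0,0,0,-0.019,0.104,0.07,0.7],[0,0,0,-0.019,0.104,0.07,0.7],[0,0,0,-0.019,0.104,0.07,0.7],[0,0,0,-0.019,0.104,0.07,0.7],[0,0,0,-0.019,0.104,0.07,0.7]]]'
python3 - <<'E'
from h import *
R=tool(.084); P=np.array([ 0.6129,-0.0032,0.2741]); delta(P,R)
s=bot.observe();f=bot.grab_frame('wrist'); cv2.imwrite('pics/w1.png',f['img'][:,:,::-1])
for q in ['knob_mid','index_hole','fork_mouth']: print(q,[(np.round(a['xyz'],4).tolist(),round(a['conf'],2)) for a in bot.spot_point(q,f)[:2]])
E
```

```text
clock: 2.1
position: [0.3883, -0.3443, 0.3214]
tool_rot: [3.141, -0.0, 0.443]
force: [1.3, -0.9, -0.8]
grip_width: 0.0857
finger_force: 0.0
clock: 2.6
position: [0.5083, -0.1255, 0.3387]
tool_rot: [3.141, -0.0, 0.443]
force: [2.1, -0.7, 0.5]
grip_width: 0.085
finger_force: 0.0
clock: 3.1
position: [0.5076, -0.1278, 0.3388]
tool_rot: [3.14, -0.53, 0.081]
force: [0.9, 1.0, 1.1]
grip_width: 0.0601
finger_force: 0.0
tool shift mm [  66.5 -115.8  113.9] rotvec [ 0.003 -0.007 -0.002] clock 3.1 pos [ 0.5076 -0.1278  0.3388] F [0.9 1.  1.1] w 0.06005605988237435 0.0
knob_mid [([0.6477, 0.0037, 0.2216], 0.96)]
index_hole [([0.6524, -0.1536, 0.1824], 0.93)]
fork_mouth [([0.4849, -0.0764, 0.1013], 0.78)]
```

View pics/w1.png

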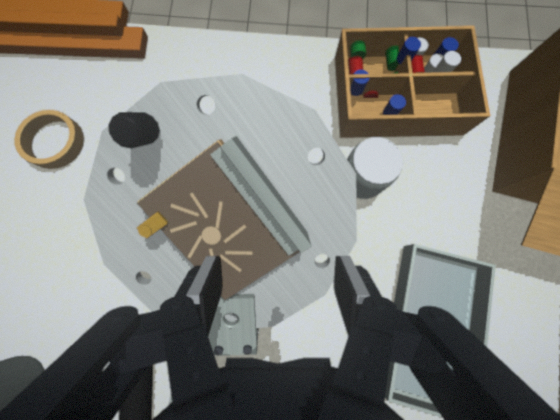

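```bash
python3 -m jog '[[[23,-39,0,0,0,0,0.7],[23,-39,0,0,0,0,0.7],[22,-40,0,0,0,0,0.7],[0,0,35,0,0,0,0.7],[0,0,35,0,0,0,0.7]]]'
python3 - <<'E'
from h import *
R=tool(.084); P=np.array([ 0.6129,-0.0032,0.2741]); delta(P,R)
f=bot.grab_frame('wrist'); cv2.imwrite('pics/w2.png',f['img'][:,:,::-1])
r=bot.trace('knob_mid',f)
for q in ['knob_mid','index_hole']: print(q,[(np.round(a['xyz'],4).tolist(),round(a['conf'],2)) for a in bot.spot_point(q,f)[:2]])
E
```

```text
clock: 3.8
position: [0.589, -0.0106, 0.309]
tool_rot: [3.139, -0.526, 0.091]
force: [0.7, -0.8, -0.5]
grip_width: 0.0599
finger_force: 0.0
tool shift mm [ 3.7 -5.3 42.5] rotvec [-0.001 -0.002  0.006] clock 3.8 pos [ 0.589  -0.0106  0.309 ] F [ 0.7 -0.8 -0.5] w 0.059882188532019424 0.0
knob_mid [([0.646, 0.0034, 0.2203], 0.55)]
index_hole [([0.6528, -0.1528, 0.1807], 0.81), ([0.7151, 0.2442, -0.001], 0.46)]
```

View pics/w2.png

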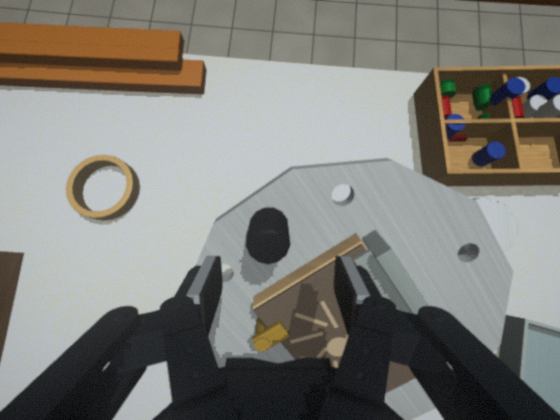

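```bash
python3 -m jog '[[[5,-8,0,0,0,-0.006,0.7],[0,0,20,0,0,0,0.7],[0,0,20,0,0,0,0.7],[0,0,0,0,0,0,0.2],[0,0,0,0,0,0,0.2]]]' 40
python3 -m jog '[[[0,0,0,0,0,0,0.2],[0,0,0,0,0,0,0.2]]]'
python3 - <<'E'
from h import *
R=tool(.084); P=np.array([ 0.6129,-0.0032,0.2741]); delta(P,R)
s=bot.observe();R0=Ro.from_euler('xyz',s['tool_rot']).as_matrix()
C=np.array([.5874,-.0704,.15]); l=F(.084).T@(s['position']+R0[:,2]*.054-C); print(l, np.hypot(*l[:2]), np.arctan2(l[0],-l[1]))
t0=np.arctan2(l[0],-l[1])
pts=[(110*np.sin(t),-110*np.cos(t)) for t in np.linspace(t0,0,13)]
print([tuple(np.round((b[0]-a[0],-(b[1]-a[1])),1)) for a,b in zip(pts,pts[1:])])
E
```

```text
clock: 4.5
position: [0.6108, -0.0028, 0.2775]
tool_rot: [3.137, -0.525, 0.092]
force: [0.3, 0.1, -0.3]
grip_width: 0.0316
finger_force: 0.0
clock: 4.7
position: [0.6109, -0.0028, 0.2778]
tool_rot: [3.138, -0.527, 0.092]
force: [-4.4, 1.6, 8.8]
grip_width: 0.0265
finger_force: 39.9
tool shift mm [-0.2  0.5  4.2] rotvec [-0.    -0.003  0.007] clock 4.7 pos [ 0.6109 -0.0028  0.2778] F [-4.4  1.6  8.8] w 0.026471286708669814 39.935272336006165
[0.08924803 0.06536118 0.04219326] 0.11062230912437598 2.20290819762319
[(np.float64(10.4), np.float64(17.3)), (np.float64(7.0), np.float64(18.9)), (np.float64(3.5), np.float64(19.9)), (np.float64(-0.2), np.float64(20.2)), (np.float64(-3.9), np.float64(19.8)), (np.float64(-7.4), np.float64(18.7)), (np.float64(-10.7), np.float64(17.1)), (np.float64(-13.7), np.float64(14.8)), (np.float64(-16.1), np.float64(12.1)), (np.float64(-18.1), np.float64(8.9)), (np.float64(-19.4), np.float64(5.5)), (np.float64(-20.1), np.float64(1.8))]
```

```bash
python3 -m jog '[[[10.4,17.3,0,0,0,0,0.2],[7,18.9,0,0,0,0,0.2],[3.5,19.9,0,0,0,0,0.2],[-0.2,20.2,0,0,0,0,0.2]]]'
python3 -m jog '[[[-3.9,19.8,0,0,0,0,0.2],[-7.4,18.7,0,0,0,0,0.2],[-10.7,17.1,0,0,0,0,0.2],[-13.7,14.8,0,0,0,0,0.2]]]'
cat > st.py <<'E'
from h import *
s=bot.observe();R0=Ro.from_euler('xyz',s['tool_rot']).as_matrix()
C=np.array([.5874,-.0704,.15]); l=F(.084).T@(s['position']+R0[:,2]*.054-C); print(l, np.hypot(*l[:2]), np.arctan2(l[0],-l[1]),s['force'],s['finger_force'])
E
python3 st.py
```

```text
clock: 5.1
position: [0.6348, -0.0771, 0.2872]
tool_rot: [3.138, -0.523, 0.093]
force: [-8.6, 7.0, -5.6]
grip_width: 0.0266
finger_force: 39.4
clock: 5.5
position: [0.6099, -0.1491, 0.2687]
tool_rot: [3.14, -0.522, 0.093]
force: [1.0, 15.4, -11.8]
grip_width: 0.0265
finger_force: 40.1
[ 0.07294592 -0.08018834  0.040856  ] 0.10840330327777303 0.7381387890756324 [  1.01192894  15.42506759 -11.83581489] 40.054104924201965
```

```bash
python3 -m jog '[[[-16.1,12.1,0,0,0,0,0.2],[-18.1,8.9,0,0,0,0,0.2],[-19.4,5.5,0,0,0,0,0.2],[-20.1,1.8,0,0,0,0,0.2],[0,0,0,0,0,0,0.2]]]'
python3 st.py
python3 - <<'E'
from h import *
for c in ['scene','side','wrist']:
    f=bot.grab_frame(c); cv2.imwrite(f'pics/{c}3.png',f['img'][:,:,::-1])
    for q in ['fork_mouth','index_hole','knob_mid']: print(c,q,[(np.round(a['xyz'],4).tolist(),round(a['conf'],2)) for a in bot.spot_point(q,f)[:2]])
E
```

```text
clock: 6.0
position: [0.5548, -0.1817, 0.2349]
tool_rot: [3.138, -0.517, 0.094]
force: [0.1, 13.9, -8.5]
grip_width: 0.0264
finger_force: 42.4
[ 0.00585142 -0.10807029  0.04047405] 0.10822858934735319 0.054091785876775024 [ 0.11103948 13.91478122 -8.54549538] 42.446778416633606
scene fork_mouth [([0.4838, -0.0821, 0.1058], 0.93), ([0.3738, 0.21, -0.0022], 0.31)]
scene index_hole [([0.4927, -0.0806, 0.096], 0.89)]
scene knob_mid [([0.5881, -0.1815, 0.1702], 0.73)]
side fork_mouth [([0.4869, -0.0753, 0.105], 0.64)]
side index_hole [([0.4975, -0.0835, 0.0953], 0.95), ([0.3731, 0.2075, -0.0005], 0.32)]
side knob_mid []
wrist fork_mouth []
wrist index_hole []
wrist knob_mid [([0.5866, -0.1745, 0.1785], 0.63), ([0.6962, -0.2421, 0.0006], 0.18)]
```

View pics/wrist3.png

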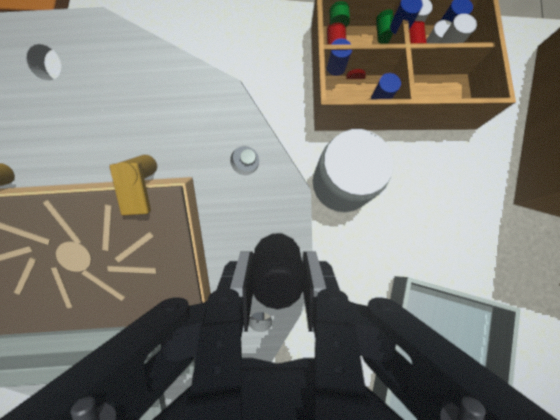

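```bash
python3 -m jog '[[[-6,-1,0,0,0,0,0.2],[0,0,0,0,0,0,0.2],[0,0,0,0,0,0,0.7],[0,0,0,0,0,0,0.7],[0,0,-35,0,0,0,0.7]]]'
python3 st.py
python3 - <<'E'
from h import *
f=bot.grab_frame('wrist'); T=np.array(f['tool_from_camera']);print(T.round(3)); s=bot.observe()
R0=Ro.from_euler('xyz',s['tool_rot']).as_matrix()
n=F(.078)[:,2]; Fm=np.array([.4865,-.078,.1045])
# camera on bore axis, 0.2 above fork mouth, tool square to plate
R=tool(.078); P=Fm+n*.2-R@T[:3,3]; print(P); delta(P,R)
E
```

```text
clock: 7.1
position: [0.5345, -0.1829, 0.2618]
tool_rot: [3.139, -0.518, 0.093]
force: [-0.7, -0.7, 1.9]
grip_width: 0.0601
finger_force: 0.0
[ 0.00174533 -0.10752187  0.07389898] 0.10753603334134423 0.01623086579895997 [-0.68257806 -0.73802377  1.902656  ] 0.0
[[-0.001 -0.95  -0.311  0.08 ]
 [ 1.    -0.001 -0.     0.   ]
 [-0.    -0.311  0.95  -0.072]
 [ 0.     0.     0.     1.   ]]
[ 0.35306214 -0.08804927  0.17547517]
tool shift mm [-193.  -112.9   -6. ] rotvec [-0.     0.003  0.013] clock 7.15 pos [ 0.5327 -0.1848  0.267 ] F [ 2.6 -2.6  8.2] w 0.05954594655332551 0.0
```

```bash
python3 -m jog '[[[0,0,-34,0,0,0,0.7],[5,-35,-34,0,0,0,1],[5,-35,-34,0,0,0,1],[5,-35,0,0,0,0,1],[0,0,0,0,0,0,1]]]'
cat > look.py <<'E'
from h import *
import sys
s=bot.observe(); f=bot.grab_frame('wrist'); cv2.imwrite(sys.argv[1],f['img'][:,:,::-1])
np.savez('look.npz',img=f['img'],K=f['intrinsics'],k1=f['k1'],T=f['tool_from_camera'],pos=s['position'],rot=s['tool_rot'])
print(s['position'],s['tool_rot'],np.round(f['intrinsics'],1).tolist(),f['k1'])
for q in ['fork_mouth','index_hole','knob_mid']: print(q,[(np.round(a['xyz'],4).tolist(),round(a['conf'],2)) for a in bot.spot_point(q,f)[:2]])
E
python3 look.py pics/w4.png
```

```text
clock: 7.65
position: [0.4871, -0.0801, 0.3609]
tool_rot: [3.133, -0.523, 0.096]
force: [0.1, -1.2, -0.7]
grip_width: 0.0853
finger_force: 0.0
[ 0.48713852 -0.08006944  0.36087658] [ 3.13317484 -0.52345183  0.095719  ] [[292.8, 0.0, 277.7], [0.0, 292.8, 208.1], [0.0, 0.0, 1.0]] 0.014983326350145551
fork_mouth [([0.485, -0.0778, 0.1027], 0.89)]
index_hole [([0.4937, -0.0814, 0.094], 0.56)]
knob_mid [([0.5841, -0.1756, 0.1753], 0.73), ([0.4851, -0.342, 0.0017], 0.56)]
```

View pics/w4.png

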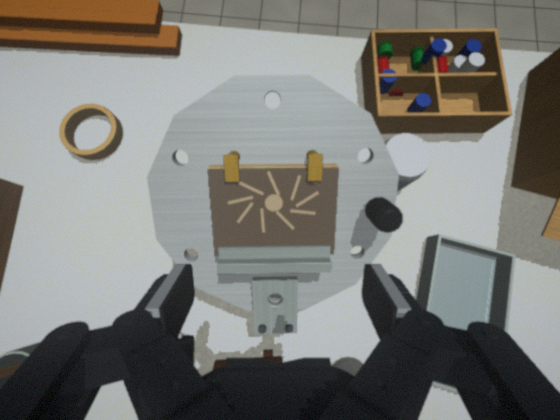

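Run:
```python
from h import *
d=np.load('look.npz'); K=d['K'];k1=float(d['k1'])
g=cv2.cvtColor(d['img'],cv2.COLOR_RGB2GRAY)
c=np.hstack([cv2.resize(g[y-22:y+22,x-22:x+22],(260,260),interpolation=cv2.INTER_NEAREST) for x,y in[(273,100),(181,157),(274,298)]])
c2=np.hstack([cv2.resize(g[y-22:y+22,x-22:x+22],(260,260),interpolation=cv2.INTER_NEAREST) for x,y in[(365,155),(191,254),(357,251)]])
cv2.imwrite('pics/crop.png',np.vstack([c,c2]))
px=np.array([[273,100],[181,157],[365,155],[191,254],[357,251],[274.5,298.]])
n=cv2.undistortPoints(px[:,None],K,np.array([k1,0,0,0,0]))[:,0]
R0=Ro.from_euler('xyz',d['rot']).as_matrix();T=d['T']
o=d['pos']+R0@T[:3,3]; D=(R0@T[:3,:3]@np.c_[n,np.ones(6)].T).T
A=F(.078); C=np.array([.5874,-.0704,.15])
L=[]
for i,v in enumerate(D):
    h=.011 if i==5 else 0
    t=((C-o)@A[:,2]+h)/(v@A[:,2]); L.append(A.T@(o+t*v-C)*1e3)
L=np.array(L)[:,:2]; print(L.round(1))
a=np.radians([180,240,120,300,60])  # angle of hole from -u (ccw)
M=np.c_[-np.cos(a),-np.sin(a)]*110
cm,cl=M.mean(0),L[:5].mean(0)
X=M-cm;Y=L[:5]-cl
th=np.arctan2((X[:,0]*Y[:,1]-X[:,1]*Y[:,0]).sum(),(X*Y).sum()); sc=np.linalg.norm(Y)/np.linalg.norm(X)
Rm=np.array([[np.cos(th),-np.sin(th)],[np.sin(th),np.cos(th)]])
ctr=cl-sc*Rm@cm; idx=ctr+sc*Rm@[-110,0]
print('th',th,'scale',sc,'centre',ctr,'index',idx,'fork',L[5],'res',(L[:5]-(ctr+sc*(Rm@M.T).T)).round(1).tolist())
fd=L[5]-ctr; print('fork angle',np.arctan2(-fd[1],-fd[0]), 'rel',th-np.arctan2(-fd[1],-fd[0]))
```

```text
[[ 109.8    3.8]
 [  53.1   98.3]
 [  57.9  -91.6]
 [ -58.1   96.6]
 [ -51.5  -94.2]
 [-108.3   -0.2]]
th 0.025117251906616633 scale 0.9995536873761771 centre [0.22559366 2.05142188] index [-109.69063106   -0.70995235] fork [-108.26394516   -0.2173935 ] res [[-0.4, -1.0], [0.3, -0.3], [0.3, 0.2], [-1.0, 0.8], [0.8, 0.3]]
fork angle 0.020909709231679237 rel 0.004207542674937396
```

View pics/crop.png

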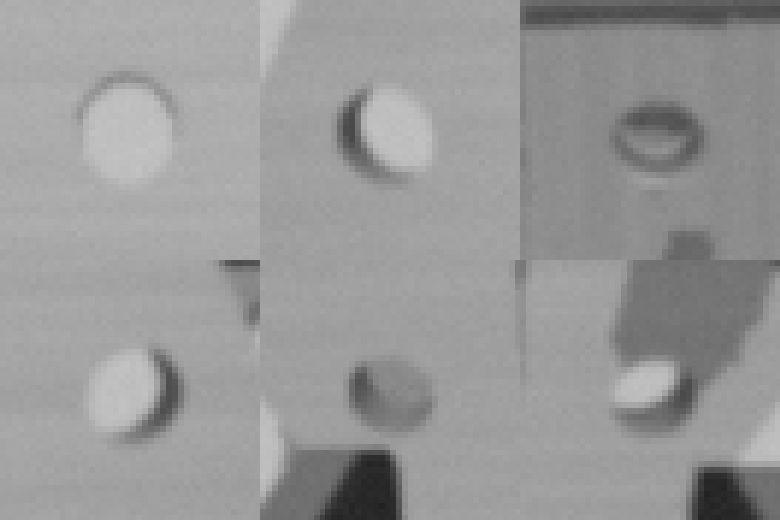

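```bash
python3 -m jog '[[[0,0,0,0,-0.131,0,1],[0,0,0,0,-0.131,0,1],[0,0,0,0,-0.131,0,1],[0,0,0,0.008,-0.131,0.04,1],[12,-45,0,0,0,0,1]]]' 40
python3 -m jog '[[[12,-45,0,0,0,0,1],[12,-45,0,0,0,0,1],[12,-45,0,0,0,0,1],[12,-45,0,0,0,0,1],[12,-45,0,0,0,0,1]]]'
python3 -m jog '[[[8,-45,20,0,0,0,1],[8,-45,20,0,0,0,1],[8,-45,20,0,0,0,1],[0,-15,20,0,0,0,1],[0,0,0,0,0,0,1]]]'
python3 - <<'E'
from h import *
R=tool(.05,0); P=[.582,.369,.164]; delta(P,R)
f=bot.grab_frame('wrist'); cv2.imwrite('pics/w5.png',f['img'][:,:,::-1])
for q in ['lock_pin','awl','gouge','tool_block']: print(q,[(np.round(a['xyz'],4).tolist(),round(a['conf'],2)) for a in bot.spot_point(q,f)[:2]])
E
```

```text
clock: 8.35
position: [0.4978, -0.0417, 0.3577]
tool_rot: [-3.135, 0.011, 0.041]
force: [0.7, 1.0, -0.8]
grip_width: 0.0855
finger_force: 0.0
clock: 8.85
position: [0.5462, 0.1916, 0.3596]
tool_rot: [-3.135, 0.005, 0.049]
force: [1.2, -1.8, 0.7]
grip_width: 0.0852
finger_force: 0.0
clock: 9.35
position: [0.5603, 0.344, 0.2776]
tool_rot: [-3.136, 0.008, 0.054]
force: [-0.4, -0.9, -0.2]
grip_width: 0.0858
finger_force: 0.0
tool shift mm [ 24.  -23.2 113.5] rotvec [-0.005  0.008  0.004] clock 9.35 pos [0.5603 0.344  0.2776] F [-0.4 -0.9 -0.2] w 0.0857824582953622 0.0
lock_pin [([0.5797, 0.3652, 0.0773], 0.61)]
awl [([0.5158, 0.3662, 0.076], 0.95)]
gouge [([0.4525, 0.3598, 0.0758], 0.89)]
tool_block [([0.5141, 0.3678, 0.0013], 0.82)]
```

View pics/w5.png

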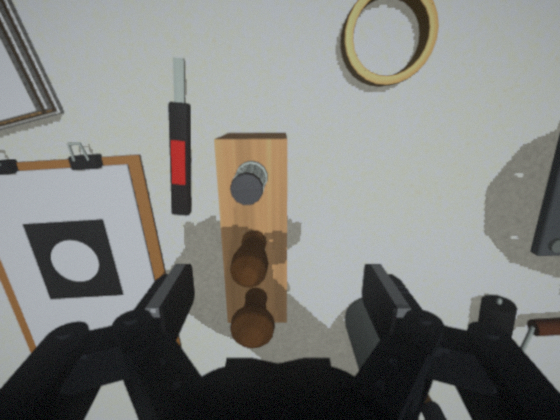

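Run:
```python
from h import *
s=bot.observe();f=bot.grab_frame('wrist');K=f['intrinsics'];T=np.array(f['tool_from_camera'])
n=cv2.undistortPoints(np.array([[[247.,188]],[[254,177.]]]),K,np.array([f['k1'],0,0,0,0]))[:,0]
R0=Ro.from_euler('xyz',s['tool_rot']).as_matrix();o=s['position']+R0@T[:3,3]
for m,z in zip(n,(.128,.084)):
    v=R0@T[:3,:3]@[*m,1]; print(o+v*(z-o[2])/v[2])
```

```text
[0.58351341 0.36676854 0.128     ]
[0.58296792 0.36488855 0.084     ]
```

```bash
python3 -m jog '[[[24,-21,0,-0.005,0.008,0,1],[0,0,28,0,0,0,1],[0,0,28,0,0,0,1],[0,0,28,0,0,0,1],[0,0,28,0,0,0,1]]]' 60
python3 -m jog '[[[0,0,0,0,0,0,0.2],[0,0,0,0,0,0,0.2],[0,0,0,0,0,0,0.2],[0,0,0,0,0,0,0.2],[0,0,0,0,0,0,0.2]]]' 60
python3 -c "
from h import *
delta([.582,.367,.164],tool(.05,0))"
```

```text
clock: 10.15
position: [0.5859, 0.3634, 0.1692]
tool_rot: [-3.139, -0.005, 0.048]
force: [0.5, -0.1, 0.0]
grip_width: 0.0855
finger_force: 0.0
clock: 10.65
position: [0.5857, 0.3659, 0.1716]
tool_rot: [-3.136, -0.007, 0.05]
force: [1.0, 5.0, 6.3]
grip_width: 0.0247
finger_force: 58.2
tool shift mm [-3.7 -1.2  7.5] rotvec [-0.005 -0.007  0.   ] clock 10.65 pos [0.5857 0.3659 0.1716] F [1.  5.  6.3] w 0.024737242189438218 58.16453576087952
```

```bash
python3 -m jog '[[[0,0,-30,0,0,0,0.2],[0,0,-40,0,0,0,0.2],[0,0,-40,0,0,0,0.2],[0,0,-45,0,0,0,0.2],[0,0,-45,0,0,0,0.2]]]'
python3 -m jog '[[[-10,30,0,0,0,0,0.2],[-15,42,0,0,0,0,0.2],[-15,42,0,0,0,0,0.2],[-15,42,0,0,0,0,0.2],[-15,42,0,0,0,0,0.2]]]'
python3 -m jog '[[[-15,42,0,0,0,0,0.2],[-15,42,0,0,0,0,0.2],[-15,42,0,0,0,0,0.2],[-15,42,0,0,0,0,0.2],[-15,42,0,0,0,0,0.2]]]'
python3 -m jog '[[[0,20,0,0,0.13,-0.01,0.2],[0,0,0,0,0.13,-0.01,0.2],[0,0,0,0,0.13,-0.01,0.2],[0,0,0,0,0.13,-0.01,0.2],[0,0,0,0,0,0,0.2]]]'
cat > tgt.py <<'E'
from h import *
import sys
h=float(sys.argv[1])  # collar height above fork mouth along the bore
Fm=np.array([.487,-.0778,.1045]); R=tool(.10); delta(Fm-R[:,2]*(h+.0396+.054),R)
print(bot.observe()['tool_rot'],bot.observe()['qpos'].round(2))
E
python3 tgt.py .09
```

```text
clock: 11.15
position: [0.584, 0.3638, 0.3723]
tool_rot: [-3.139, -0.005, 0.05]
force: [1.1, -0.3, -2.2]
grip_width: 0.0246
finger_force: 59.2
clock: 11.65
position: [0.5234, 0.1611, 0.3696]
tool_rot: [-3.14, -0.006, 0.05]
force: [1.6, -1.1, -1.2]
grip_width: 0.0246
finger_force: 59.3
clock: 12.15
position: [0.4589, -0.0522, 0.369]
tool_rot: [-3.141, -0.006, 0.05]
force: [0.5, -0.4, -1.7]
grip_width: 0.0248
finger_force: 59.3
clock: 12.65
position: [0.4591, -0.0711, 0.3682]
tool_rot: [3.129, -0.527, 0.093]
force: [-1.1, -0.1, -1.8]
grip_width: 0.0244
finger_force: 58.9
tool shift mm [-108.5    9.1   58.1] rotvec [ 0.016 -0.003 -0.006] clock 12.65 pos [ 0.4591 -0.0711  0.3682] F [-1.1 -0.1 -1.8] w 0.024400419330232397 58.93153488636017
[ 3.12901555 -0.52692806  0.09306564] [ 0.64  0.04 -0.58  2.21 -0.12  0.38 -1.32]
```

```bash
python3 -m jog '[[[-27,2,5,0.016,-0.003,-0.006,0.2],[-27,2,10,0,0,0,0.2],[-27,2,10,0,0,0,0.2],[-27,2,10,0,0,0,0.2],[0,0,0,0,0,0,0.2]]]'
python3 tgt.py .09
python3 - <<'E'
from h import *
for c in ['scene','side','wrist']:
    f=bot.grab_frame(c); cv2.imwrite(f'pics/{c}6.png',f['img'][:,:,::-1])
    for q in ['lock_pin','fork_mouth']: print(c,q,[(np.round(a['xyz'],4).tolist(),round(a['conf'],2)) for a in bot.spot_point(q,f)[:1]])
s=bot.observe();R0=Ro.from_euler('xyz',s['tool_rot']).as_matrix();print('collar by tool',s['position']+R0[:,2]*.0936)
a=[cv2.imread(f'pics/{c}6.png') for c in ('scene','side')]
f=bot.grab_frame('scene'); g=bot.grab_frame('side')
out=[]
for q,im in ((f,a[0]),(g,a[1])):
    X=np.array([.47,-.08,.15]); x=q['R']@X+q['t']; r=x[:2]/x[2]; r*=1+q['k1']*(r@r); u=(q['intrinsics']@[*r,1])[:2].astype(int)
    u=np.clip(u,[60,60],[500,360]); out.append(cv2.resize(im[u[1]-60:u[1]+60,u[0]-60:u[0]+60],(400,400),interpolation=cv2.INTER_CUBIC)); print(u)
cv2.imwrite('pics/c6.png',np.hstack(out))
E
```

```text
clock: 13.15
position: [0.3874, -0.0879, 0.2882]
tool_rot: [-3.132, -0.515, 0.098]
force: [0.3, -1.2, -0.7]
grip_width: 0.0246
finger_force: 59.3
tool shift mm [-4.9  0.1 25.6] rotvec [-0.009  0.009 -0.002] clock 13.15 pos [ 0.3874 -0.0879  0.2882] F [ 0.3 -1.2 -0.7] w 0.02456759087298272 59.30053174495697
[-3.13191342 -0.5150008   0.09764691] [ 0.86  0.09 -0.72  2.43 -0.47  0.17 -0.87]
scene lock_pin [([0.4275, -0.0848, 0.198], 0.77)]
scene fork_mouth [([0.4847, -0.0795, 0.1066], 0.65)]
side lock_pin [([0.4253, -0.0765, 0.2085], 0.53)]
side fork_mouth [([0.4871, -0.0722, 0.1061], 0.59)]
wrist lock_pin [([0.5855, -0.1773, 0.1744], 0.62)]
wrist fork_mouth [([0.4853, -0.0793, 0.1026], 0.78)]
collar by tool [ 0.43333836 -0.08191717  0.20725185]
[218 173]
[327 187]
```

View pics/c6.png

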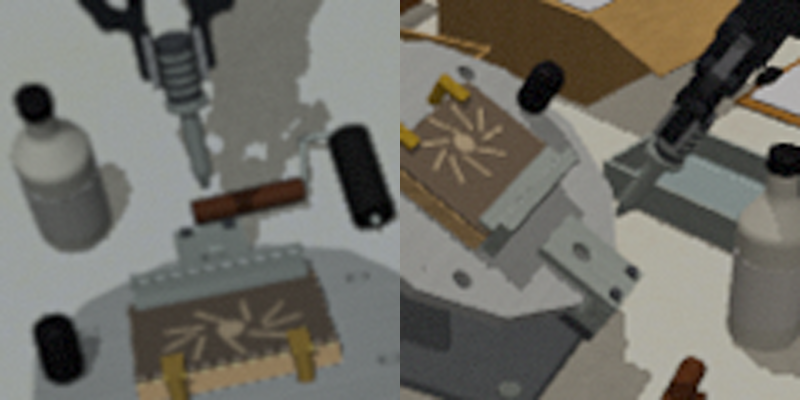

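```bash
python3 -m jog '[[[-2,0,10,-0.009,0.009,-0.002,0.2],[-3,0,10,0,0,0,0.2],[0,0,10,0,0,0,0.2],[0,0,6,0,0,0,0.2],[0,0,0,0,0,0,0.2]]]'
python3 tgt.py .075
```

```text
clock: 14.2
position: [0.402, -0.091, 0.2756]
tool_rot: [-3.129, -0.509, 0.103]
force: [-0.5, -0.1, -1.3]
grip_width: 0.0241
finger_force: 59.2
tool shift mm [-10.8  -4.4  22.8] rotvec [-0.014  0.015  0.002] clock 14.2 pos [ 0.402  -0.091   0.2756] F [-0.5 -0.1 -1.3] w 0.024147579880559725 59.24439311027527
[-3.12901679 -0.50850983  0.10253603] [ 0.34  0.11 -0.18  2.43 -0.83  0.16 -0.51]
```

```bash
cat > kin.py <<'E'
from h import *
import itertools
from scipy.optimize import least_squares
s=bot.observe()
D=[([1.058,.521,-.036,1.599,.021,1.021,-.113],[.2676,-.5645,.3033],[-3.1404,0,.4428]),
([.64,.04,-.58,2.21,-.12,.38,-1.32],[.4591,-.0711,.3682],[3.129,-.527,.093]),
([.86,.09,-.72,2.43,-.47,.17,-.87],[.3874,-.0879,.2882],[-3.132,-.515,.0976]),
(s['qpos'],s['position'],s['tool_rot'])]
def fk(q,p,sg):
    R=np.eye(3);x=np.zeros(3);L=p[:4]
    for i in range(7):
        if i in(0,2,4,6):
            if i<6: x=x+R@[0,0,0]
            R=R@Ro.from_euler('z',sg[i]*q[i]+(p[4] if i==0 else p[5] if i==6 else 0)).as_matrix()
            x=x+R@[p[6+i//2],0,L[i//2]]
        else: R=R@Ro.from_euler('y',sg[i]*q[i]).as_matrix()
    return x,R
def res(p,sg):
    o=[]
    for q,x,r in D:
        a,R=fk(q,p,sg); o+=list((a-x)*10)+list((Ro.from_matrix(R).inv()*Ro.from_euler('xyz',r)).as_rotvec())
    return np.array(o+list(.01*np.array(p[6:])))
if __name__=='__main__':
    best=None
    for z in itertools.product([1,-1],repeat=4):
        sg=[z[0],1,z[1],1,z[2],1,z[3]]
        for o7 in (0,1.57,3.14,-1.57):
            for o1 in (0,3.14,1.57,-1.57):
                r=least_squares(res,[.35,.4,.4,.2,o1,o7,0,0,0,0],args=(sg,),max_nfev=60)
                if best is None or r.cost<best[0]: best=(r.cost,sg,r.x)
    print(best[0],best[1],best[2].round(4)); print(res(best[2],best[1])[:24].reshape(4,6).round(3))
    np.savez('kin.npz',sg=best[1],p=best[2])
E
time python3 kin.py
```

```text
0.005651041897575686 [-1, 1, -1, 1, -1, 1, -1] [ 0.2994  0.438   0.3934  0.143  -0.0801  1.4965  0.0128  0.0642 -0.0059
 -0.0103]
[[ 0.002 -0.002  0.009  0.002 -0.    -0.007]
 [-0.012  0.013 -0.027  0.041  0.005  0.001]
 [ 0.046 -0.034  0.022  0.036  0.006  0.002]
 [-0.031  0.03  -0.004  0.039  0.001  0.004]]
real	1m27.533s
user	1m27.924s
sys	0m0.168s
```

```bash
cat > ik.py <<'E'
from h import *
from kin import fk
from scipy.optimize import least_squares
k=np.load('kin.npz');p,sg=k['p'],k['sg']
lo=np.array([-2.91,-.3,-1.5,.17,-1.26,.16,-2.52]);hi=np.array([2.91,2.13,1.42,2.43,4.41,1.93,2.52])
def solve(P,R,q0):
    def f(q):
        x,Rq=fk(q,p,sg); return np.r_[(x-P)*10,Ro.from_matrix(Rq.T@R).as_rotvec()]
    r=least_squares(f,np.clip(q0,lo+.01,hi-.01),bounds=(lo,hi),max_nfev=150); return r.cost,r.x
if __name__=='__main__':
    rng=np.random.default_rng(0)
    Fm=np.array([.487,-.0778,.1045])
    for yaw in (.10,.10+np.pi/2,.1-np.pi/2,.1+np.pi):
      for h in (.09,.05,0.):
        R0=tool(.10); R=R0@Ro.from_euler('z',yaw-.1).as_matrix(); P=Fm-R[:,2]*(h+.0936)
        S=[solve(P,R,lo+rng.random(7)*(hi-lo)) for _ in range(14)]
        S.sort(key=lambda a:a[0]); print(round(yaw,2),h,[(float(np.sqrt(2*c).round(3)),q.round(2).tolist()) for c,q in S[:2]], [float(q[4].round(1)) for c,q in S if c<1e-6])
E
time python3 ik.py
```

```text
0.1 0.09 [(0.0, [1.25, 0.35, -1.18, 2.43, 1.17, 0.17, -2.42]), (0.0, [1.25, 0.35, -1.18, 2.43, 1.17, 0.16, -2.42])] [1.2, 1.2, 1.3]
0.1 0.05 [(0.022, [0.2, 0.25, -0.05, 2.42, 4.41, 0.16, 0.53]), (0.022, [0.2, 0.25, -0.05, 2.42, 4.41, 0.16, 0.53])] []
0.1 0.0 [(0.0, [-0.27, 0.44, 0.47, 2.35, 4.35, 0.36, 0.51]), (0.0, [-0.8, 0.8, 1.14, 2.34, 4.41, 0.83, 0.24])] [4.4, 4.4, 4.4, 4.4]
1.67 0.09 [(0.01, [1.44, 0.77, -1.5, 2.43, 1.55, 0.59, 2.07]), (0.01, [1.44, 0.77, -1.5, 2.43, 1.55, 0.59, 2.07])] []
1.67 0.05 [(0.0, [1.07, 0.45, -0.98, 2.41, 1.77, 0.17, 1.75]), (0.0, [1.07, 0.45, -0.98, 2.41, 1.77, 0.17, 1.75])] [1.8, 1.8, 1.8, 1.8, 1.8]
1.67 0.0 [(0.0, [-0.25, 0.45, 0.48, 2.37, 4.33, 0.39, -1.01]), (0.0, [0.99, 0.63, -0.94, 2.36, 2.03, 0.3, 1.55])] [4.3, 2.0, 4.3, 2.4, 4.2, 2.4]
-1.47 0.09 [(0.055, [1.39, 0.75, -1.5, 2.43, 1.49, 0.6, -1.08]), (0.055, [1.39, 0.75, -1.5, 2.43, 1.49, 0.6, -1.08])] []
-1.47 0.05 [(0.0, [0.99, 0.41, -0.94, 2.43, 1.89, 0.16, -1.57]), (0.0, [1.22, 0.68, -1.27, 2.43, 1.76, 0.47, -1.34])] [1.9, 1.8, 1.9]
-1.47 0.0 [(0.0, [0.76, 0.51, -0.72, 2.38, 2.35, 0.2, -2.02]), (0.0, [0.9, 0.59, -0.88, 2.38, 2.12, 0.29, -1.74])] [2.3, 2.1, 4.0, 2.4, 1.9]
3.24 0.09 [(0.09, [1.42, 0.77, -1.5, 2.43, 1.44, 0.61, 0.57]), (0.09, [1.42, 0.77, -1.5, 2.43, 1.44, 0.61, 0.57])] []
3.24 0.05 [(0.016, [1.34, 1.09, -1.5, 2.43, 1.78, 0.87, 0.4]), (0.016, [1.34, 1.09, -1.5, 2.43, 1.78, 0.87, 0.4])] []
3.24 0.0 [(0.0, [0.82, 0.54, -0.75, 2.39, 2.38, 0.22, -0.43]), (0.0, [0.84, 0.54, -0.76, 2.39, 2.35, 0.22, -0.41])] [2.4, 2.4, 2.4, 3.5, 2.0, 2.6, 2.0, 4.2]
real	1m39.585s
user	1m39.613s
sys	0m0.272s
```

```bash
python3 -m jog '[[[25,0,-15,0,0,0,0.2],[25,0,-15,0,0,0,0.2],[25,0,-15,0,0,0,0.2],[25,0,-15,0,0,0,0.2],[20,0,0,0,0,0,0.2]]]'
python3 -m jog '[[[0,0,0,0,-0.13,0,0.2],[0,0,0,0,-0.13,0,0.2],[0,0,0,0,-0.13,0,0.2],[0,0,0,0,-0.12,0,0.2],[0,0,0,0,0,0,0.2]]]'
python3 -c "
from h import *
delta([.585,.3655,.372],tool(.05,0))"
```

```text
clock: 14.7
position: [0.4744, -0.0852, 0.3836]
tool_rot: [-3.13, -0.513, 0.101]
force: [-0.6, 0.3, -1.9]
grip_width: 0.0245
finger_force: 59.3
clock: 15.2
position: [0.4748, -0.0851, 0.3805]
tool_rot: [-3.131, 0.003, 0.108]
force: [0.9, 0.5, -1.3]
grip_width: 0.0247
finger_force: 59.2
tool shift mm [ 157.9 -436.1   12.4] rotvec [-0.01   0.004  0.058] clock 15.2 pos [ 0.4748 -0.0851  0.3805] F [ 0.9  0.5 -1.3] w 0.024674970205200084 59.220192432403564
```

```bash
python3 -m jog '[[[0,0,0,-0.01,0.004,0.058,0.2],[12,-40,0,0,0,0,0.2],[14,-45,0,0,0,0,0.2],[14,-45,0,0,0,0,0.2],[14,-45,0,0,0,0,0.2]]]'
python3 -m jog '[[[14,-45,0,0,0,0,0.2],[14,-45,0,0,0,0,0.2],[14,-45,0,0,0,0,0.2],[14,-45,0,0,0,0,0.2],[14,-45,0,0,0,0,0.2]]]'
python3 -m jog '[[[9,-45,0,0,0,0,0.2],[0,0,0,0,0,0,0.2]]]'
python3 -c "
from h import *
delta([.5852,.3655,.1716],tool(.05,0))
f=bot.grab_frame('wrist')
for q in ['awl','gouge','tool_block']: print(q,[(np.round(a['xyz'],4).tolist(),round(a['conf'],2)) for a in bot.spot_point(q,f)[:2]])
"
```

```text
clock: 15.7
position: [0.519, 0.0935, 0.3819]
tool_rot: [-3.139, -0.008, 0.048]
force: [0.9, 0.6, -1.2]
grip_width: 0.0244
finger_force: 59.3
clock: 16.2
position: [0.5783, 0.3216, 0.3826]
tool_rot: [-3.138, -0.007, 0.048]
force: [1.0, 0.6, -0.7]
grip_width: 0.0243
finger_force: 59.3
clock: 16.4
position: [0.5833, 0.3717, 0.3812]
tool_rot: [-3.135, -0.005, 0.054]
force: [0.0, 0.4, -2.7]
grip_width: 0.0241
finger_force: 59.4
tool shift mm [  0.5   7.6 209.6] rotvec [-0.006 -0.005  0.004] clock 16.4 pos [0.5833 0.3717 0.3812] F [ 0.   0.4 -2.7] w 0.024126101526629157 59.3960702419281
awl [([0.5123, 0.3669, 0.0769], 0.62)]
gouge []
tool_block [([0.5128, 0.3676, -0.001], 0.68), ([0.3855, -0.007, -0.0013], 0.29)]
```

```bash
python3 -m jog '[[[1,7,0,-0.006,-0.005,0,0.2],[0,0,40,0,0,0,0.2],[0,0,45,0,0,0,0.2],[0,0,45,0,0,0,0.2],[0,0,0,0,0,0,0.2]]]'
python3 -c "
from h import *
for i in range(3): delta([.5855,.3657,.1716],tool(.05,0)); bot.grab_frame('wrist')"
```

```text
clock: 17.1
position: [0.5842, 0.356, 0.2474]
tool_rot: [3.133, 0.008, 0.049]
force: [-0.0, -0.9, -1.0]
grip_width: 0.0244
finger_force: 59.4
tool shift mm [  2.3 -10.2  75.7] rotvec [ 0.009  0.008 -0.001] clock 17.1 pos [0.5842 0.356  0.2474] F [-0.  -0.9 -1. ] w 0.024404019774904973 59.44113850593567
tool shift mm [ 0.8 -9.1 79.6] rotvec [ 0.006  0.004 -0.001] clock 17.15 pos [0.5854 0.3571 0.2513] F [ 0.5 -0.1  0.1] w 0.024292332493605653 59.443833231925964
tool shift mm [-0.4 -8.1 82.2] rotvec [ 0.004  0.001 -0.001] clock 17.2 pos [0.5863 0.358  0.2538] F [-0.3  0.8 -0.3] w 0.02427184669680906 59.44043576717377
```

```bash
python3 -m jog '[[[0,0,0,0,0,0,0.2],[0,0,0,0,0,0,0.2],[0,0,0,0,0,0,0.2]]]' >/dev/null
python3 -c "
from h import *
for i in range(3): delta([.5855,.3657,.1716],tool(.05,0)); bot.grab_frame('wrist')"
```

```text
tool shift mm [-0.2 -7.  82.1] rotvec [ 0.003 -0.    -0.   ] clock 17.55 pos [0.586  0.3589 0.2537] F [-0.8  0.2 -1.6] w 0.02423367715360033 59.43334758281708
tool shift mm [-0.  -7.1 81.7] rotvec [ 0.003  0.    -0.   ] clock 17.6 pos [0.5859 0.3589 0.2533] F [ 0.1  0.4 -1.1] w 0.02411319635073025 59.43337619304657
tool shift mm [ 0.1 -7.2 81.4] rotvec [ 0.004  0.    -0.   ] clock 17.65 pos [0.5858 0.3588 0.253 ] F [-0.1  0.4 -1.4] w 0.024151281866465448 59.43405568599701
```

```bash
python3 -m jog '[[[0,-7,10,0,0,0,0.2],[0,0,0,0,0,0,0.2],[0,0,0,0,0,0,0.2],[0,0,0,0,0,0,0.2],[0,0,15,0,0,0,0.2]]]' 
python3 -c "
from h import *
delta([.5855,.3657,.1716],tool(.05,0))"
python3 -m jog '[[[0,0,0,0,0,0,0.2],[0,0,15,0,0,0,0.2],[0,0,15,0,0,0,0.2],[0,0,0,0,0,0,0.2],[0,0,0,0,0,0,0.2]]]' 
python3 -c "
from h import *
delta([.5855,.3657,.1716],tool(.05,0))"
```

```text
clock: 18.2
position: [0.5861, 0.366, 0.2288]
tool_rot: [3.139, -0.002, 0.05]
force: [-0.4, 0.1, -2.1]
grip_width: 0.0242
finger_force: 59.4
tool shift mm [-0.7  0.2 57.2] rotvec [ 0.002 -0.002 -0.   ] clock 18.2 pos [0.5861 0.366  0.2288] F [-0.4  0.1 -2.1] w 0.024202032898517106 59.43228542804718
clock: 18.7
position: [0.5852, 0.3668, 0.1965]
tool_rot: [3.14, 0.001, 0.051]
force: [4.8, 8.1, -6.9]
grip_width: 0.0245
finger_force: 60.8
tool shift mm [ 0.2  1.1 24.9] rotvec [0.002 0.001 0.001] clock 18.7 pos [0.5852 0.3668 0.1965] F [ 4.8  8.1 -6.9] w 0.024455499153484852 60.76645016670227
```

```bash
python3 -m jog '[[[0,-1,8,0,0,0,0.2],[0,0,8,0,0,0,0.2],[0,0,7,0,0,0,0.2],[0,0,0,0,0,0,0.2],[0,0,0,0,0,0,0.2]]]' 
python3 -c "
from h import *
delta([.5855,.3657,.1716],tool(.05,0))"
python3 -m jog '[[[0,0,0,0,0,0,1],[0,0,0,0,0,0,1],[0,0,0,0,0,0,1],[0,0,0,0,0,0,1]]]' 
python3 -c "
from h import *
R=tool(.05,-.45); G=np.array([.583,.3665,.078+.036]); P=G-R[:,2]*.054; print(P);delta(P,R); delta(P-R[:,2]*.06,R)
f=bot.grab_frame('wrist')
for q in ['lock_pin','awl','gouge']: print(q,[(np.round(a['xyz'],4).tolist(),round(a['conf'],2)) for a in bot.spot_point(q,f)[:2]])"
```

```text
clock: 19.2
position: [0.5853, 0.3676, 0.1736]
tool_rot: [3.14, 0.0, 0.051]
force: [5.2, 9.0, -8.6]
grip_width: 0.0246
finger_force: 59.9
tool shift mm [0.1 1.9 2. ] rotvec [0.002 0.    0.001] clock 19.2 pos [0.5853 0.3676 0.1736] F [ 5.2  9.  -8.6] w 0.024586248661177795 59.92845833301544
clock: 19.6
position: [0.5852, 0.3662, 0.1743]
tool_rot: [3.137, 0.001, 0.05]
force: [-0.2, -0.2, 0.6]
grip_width: 0.0803
finger_force: 0.0
[0.60645878 0.36767392 0.16262414]
tool shift mm [21.3 -0.5 11.6] rotvec [ 0.004 -0.449 -0.001] clock 19.6 pos [0.5852 0.3662 0.1743] F [-0.2 -0.2  0.6] w 0.08032937090116703 0.0
tool shift mm [ 47.3  -0.3 -42.4] rotvec [ 0.004 -0.449 -0.001] clock 19.6 pos [0.5852 0.3662 0.1743] F [-0.2 -0.2  0.6] w 0.08032937090116703 0.0
lock_pin [([0.5764, 0.3656, 0.0793], 0.64)]
awl [([0.5141, 0.3686, 0.0786], 0.91)]
gouge [([0.5811, 0.365, 0.0775], 0.31)]
```

```bash
python3 -m jog '[[[0,0,-42,0,0,0,1],[47,0,0,0.004,-0.112,0,1],[0,0,0,0,-0.113,0,1],[0,0,0,0,-0.112,0,1],[0,0,0,0,-0.112,0,1]]]'
python3 -m jog '[[[0,0,0,0,0,0,1],[0,0,0,0,0,0,1],[0,0,0,0,0,0,1]]]'
python3 -c "
from h import *
R=tool(.05,-.45); G=np.array([.583,.3665,.078+.033]); P=G-R[:,2]*.054; print(P);delta(P,R)"
```

```text
clock: 20.3
position: [0.6216, 0.369, 0.2168]
tool_rot: [3.139, 0.427, 0.048]
force: [-1.0, -0.1, 0.3]
grip_width: 0.0853
finger_force: 0.0
clock: 20.6
position: [0.621, 0.3697, 0.2168]
tool_rot: [3.139, 0.42, 0.048]
force: [0.1, -0.3, 0.4]
grip_width: 0.0853
finger_force: 0.0
[0.60645878 0.36767392 0.15962414]
tool shift mm [ 9.9  1.1 58.1] rotvec [ 0.002 -0.03  -0.002] clock 20.6 pos [0.621  0.3697 0.2168] F [ 0.1 -0.3  0.4] w 0.08529635619858897 0.0
```

```bash
python3 -m jog '[[[10,1,10,0,-0.03,0,1],[0,0,24,0,0,0,1],[0,0,23,0,0,0,1],[0,0,0,0,0,0,1],[0,0,0,0,0,0,1]]]'
python3 -c "
from h import *
R=tool(.05,-.45); G=np.array([.583,.3665,.078+.033]); P=G-R[:,2]*.054; delta(P,R); print(bot.observe()['qpos'].round(2),bot.observe()['tool_rot'])"
```

```text
clock: 21.1
position: [0.6061, 0.3677, 0.1622]
tool_rot: [3.138, 0.451, 0.048]
force: [0.2, -0.9, 1.8]
grip_width: 0.0854
finger_force: 0.0
tool shift mm [1.4 0.  2.1] rotvec [ 0.002  0.001 -0.002] clock 21.1 pos [0.6061 0.3677 0.1622] F [ 0.2 -0.9  1.8] w 0.08535411209918398 0.0
[-0.48  1.   -0.16  1.1  -0.09  1.44 -2.09] [3.13845826 0.4505865  0.04813715]
```

Grip it.

```bash
python3 -m jog '[[[0,0,2,0,0,0,0.2],[0,0,0,0,0,0,0.2],[0,0,0,0,0,0,0.2],[0,0,0,0,0,0,0.2],[0,0,0,0,0,0,0.2]]]' 100
python3 -m jog '[[[0,0,0,0,0,0,0.2],[0,0,0,0,0,0,0.2]]]' 100
python3 -c "
from h import *
R=tool(.05,-.45); G=np.array([.583,.3665,.078+.033]); P=G-R[:,2]*.054; delta(P,R); s=bot.observe(); R0=Ro.from_euler('xyz',s['tool_rot']).as_matrix(); print(s['position']+R0[:,2]*.054)
c=R0.T@(np.array([.583,.3665,.078])-s['position']); z=R0.T@[0,0,1.]; print('collar in tool',c,'axis',z); np.savez('grip.npz',c=c,z=z)"
```

```text
clock: 21.6
position: [0.6052, 0.3688, 0.1599]
tool_rot: [-3.141, 0.451, 0.049]
force: [2.5, 7.5, 4.8]
grip_width: 0.0239
finger_force: 97.9
clock: 21.8
position: [0.6052, 0.3688, 0.1599]
tool_rot: [-3.141, 0.451, 0.049]
force: [2.0, 8.2, 5.4]
grip_width: 0.0238
finger_force: 97.8
tool shift mm [ 1.2  1.2 -0.2] rotvec [-0.001  0.001 -0.001] clock 21.8 pos [0.6052 0.3688 0.1599] F [2.  8.2 5.4] w 0.023754081277650423 97.82985806465149
[0.58172372 0.36768985 0.11133703]
collar in tool [0.01562438 0.00125506 0.08347382] axis [-4.35838972e-01 -1.24490684e-04 -9.00024652e-01]
```

```bash
python3 -m jog '[[[-13,0,-27,0,0,0,0.2],[-13,0,-27,0,0,0,0.2],[-13,0,-27,0,0,0,0.2],[-13,0,-27,0,0,0,0.2],[-13,0,-27,0,0,0,0.2]]]'
python3 -m jog '[[[-13,0,-27,0,0,0,0.2],[0,0,0,0,0.13,0.0125,0.2],[0,0,0,0,0.13,0.0125,0.2],[0,0,0,0,0.13,0.0125,0.2],[0,0,0,0,0.13,0.0125,0.2]]]'
cat > tg.py <<'E'
from h import *
import sys
h=float(sys.argv[1]); g=np.load('grip.npz'); c=g['c'].copy(); c[1]=0
Fm=np.array([.487,-.0778,.1045]); R=tool(.10,.5236-.45); n=F(.10)[:,2]
P=Fm+n*h-R@c; print(P.round(4)); delta(P,R)
s=bot.observe(); R0=Ro.from_euler('xyz',s['tool_rot']).as_matrix()
A=F(.10); print('collar in fork mm',((A.T@(s['position']+R0@c-Fm))*1e3).round(1),'axis in fork',(A.T@R0@g['z']).round(3),'F fork',(A.T@s['force']).round(1)); print('tool per fork unit',(R0.T@A).round(3).tolist())
E
python3 tg.py .1
```

```text
clock: 22.3
position: [0.6056, 0.3676, 0.31]
tool_rot: [3.138, 0.452, 0.047]
force: [0.7, 0.4, -1.7]
grip_width: 0.0242
finger_force: 100.1
clock: 22.8
position: [0.6059, 0.3676, 0.3395]
tool_rot: [3.13, -0.074, 0.001]
force: [1.2, 0.5, -2.2]
grip_width: 0.0239
finger_force: 100.2
[ 0.4156 -0.085   0.2732]
tool shift mm [-195.   451.8   57.2] rotvec [ 0.019  0.    -0.099] clock 22.8 pos [0.6059 0.3676 0.3395] F [ 1.2  0.5 -2.2] w 0.02393089522935695 100.21849751472473
collar in fork mm [236.1 428.2  40.3] axis in fork [0.002 0.06  0.998] F fork [-0.1  0.4 -2.5]
tool per fork unit [[0.896, -0.099, -0.432], [-0.081, -0.995, 0.06], [-0.436, -0.018, -0.9]]
```

```bash
python3 -m jog '[[[-12,30,0,0,0,0,0.2],[-17,42,0,0,0,0,0.2],[-17,42,0,0,0,0,0.2],[-17,42,0,0,0,0,0.2],[-17,42,0,0,0,0,0.2]]]'
python3 -m jog '[[[-17,42,0,0,0,0,0.2],[-17,42,0,0,0,0,0.2],[-17,42,0,0,0,0,0.2],[-17,42,0,0,0,0,0.2],[-17,42,0,0,0,0,0.2]]]'
python3 -m jog '[[[-16,40,0,0.019,0,-0.099,0.2],[0,0,0,0,0,0,0.2],[0,0,0,0,0,0,0.2],[0,0,0,0,0,0,0.2]]]'
python3 tg.py .1
```

```text
clock: 23.3
position: [0.525, 0.1681, 0.3359]
tool_rot: [3.129, -0.068, 0.001]
force: [1.4, -0.1, -1.2]
grip_width: 0.0241
finger_force: 100.1
clock: 23.8
position: [0.4403, -0.0419, 0.333]
tool_rot: [3.129, -0.069, 0.001]
force: [1.6, -1.4, -0.8]
grip_width: 0.0237
finger_force: 100.1
clock: 24.2
position: [0.4273, -0.076, 0.3323]
tool_rot: [3.14, -0.067, 0.091]
force: [-0.7, 0.3, -1.2]
grip_width: 0.0238
finger_force: 100.2
[ 0.4156 -0.085   0.2732]
tool shift mm [-16.3   7.8  58.1] rotvec [ 0.002  0.006 -0.009] clock 24.2 pos [ 0.4273 -0.076   0.3323] F [-0.7  0.3 -1.2] w 0.02380423210808216 100.16607642173767
collar in fork mm [ 39.8   7.4 145.1] axis in fork [0.005 0.006 1.   ] F fork [-1.1  0.3 -0.7]
tool per fork unit [[0.898, -0.009, -0.441], [-0.007, -1.0, 0.006], [-0.441, -0.002, -0.898]]
```

```bash
python3 -m jog '[[[-10,8,10,0.002,0.006,-0.009,0.2],[0,0,30,0,0,0,0.2],[0,0,31,0,0,0,0.2],[0,0,0,0,0,0,0.2],[0,0,0,0,0,0,0.2]]]'
python3 -m jog '[[[0,0,0,0,0,0,0.2],[0,0,0,0,0,0,0.2]]]' >/dev/null
python3 tg.py .085
cat > look2.py <<'E'
from h import *
import sys
out=[]
Fm=np.array([.487,-.0778,.1045]);n=F(.10)[:,2]
s=bot.observe();g=np.load('grip.npz');c=g['c'].copy();c[1]=0
R0=Ro.from_euler('xyz',s['tool_rot']).as_matrix(); col=s['position']+R0@c; tip=col-R0@g['z']*.064
for nm in ('scene','side'):
    q=bot.grab_frame(nm)
    def pr(X):
        x=q['R']@X+q['t']; r=x[:2]/x[2]; r=r*(1+q['k1']*(r@r)); return (q['intrinsics']@[*r,1])[:2]
    print(nm,'lock_pin',[(np.round(a['xyz'],4).tolist(),round(a['conf'],2)) for a in bot.spot_point('lock_pin',q)[:1]])
    u0=(pr(Fm+n*.03)-40).astype(int); im=cv2.resize(q['img'][u0[1]:u0[1]+80,u0[0]:u0[0]+80,::-1],(400,400),interpolation=cv2.INTER_CUBIC)
    print(nm,'px per mm along u,y:',(pr(Fm+F(.1)[:,0]*.01)-pr(Fm))*.5,(pr(Fm+F(.1)[:,1]*.01)-pr(Fm))*.5)
    for X,k in ((Fm,(0,0,255)),(tip,(0,255,0)),(col,(255,0,0))):
        u=(pr(X)-u0)*5+2; print(u.round()); cv2.drawMarker(im,tuple(int(v) for v in u),k,cv2.MARKER_CROSS,10,1)
    out.append(im)
cv2.imwrite(sys.argv[1],np.hstack(out)); print('collar model',col)
E
python3 look2.py pics/c7.png
```

```text
clock: 24.7
position: [0.4231, -0.0844, 0.2611]
tool_rot: [-3.141, -0.072, 0.101]
force: [0.3, -1.4, -1.0]
grip_width: 0.0239
finger_force: 100.2
[ 0.4231 -0.0842  0.2602]
tool shift mm [-0.3 -0.7  1.7] rotvec [ 0.    -0.001  0.   ] clock 24.9 pos [ 0.4234 -0.0849  0.2619] F [-0.1 -0.6 -0.9] w 0.02365797424347038 100.17086505889893
collar in fork mm [ 1.1 -0.8 86.3] axis in fork [-0.002  0.     1.   ] F fork [-0.6 -0.6 -0.7]
tool per fork unit [[0.901, 0.0, -0.434], [0.0, -1.0, 0.0], [-0.434, -0.0, -0.901]]
scene lock_pin [([0.4421, -0.0851, 0.1745], 0.9)]
scene px per mm along u,y: [0.21401821 0.96775838] [ 2.03935871 -0.39921484]
[216. 258.]
[207. 219.]
[183.  97.]
side lock_pin []
side px per mm along u,y: [-1.53536411 -1.25627465] [-0.81758792  1.00105792]
[174. 239.]
[194. 210.]
[261. 130.]
collar model [ 0.44507668 -0.08276696  0.17981438]
```

View pics/c7.png

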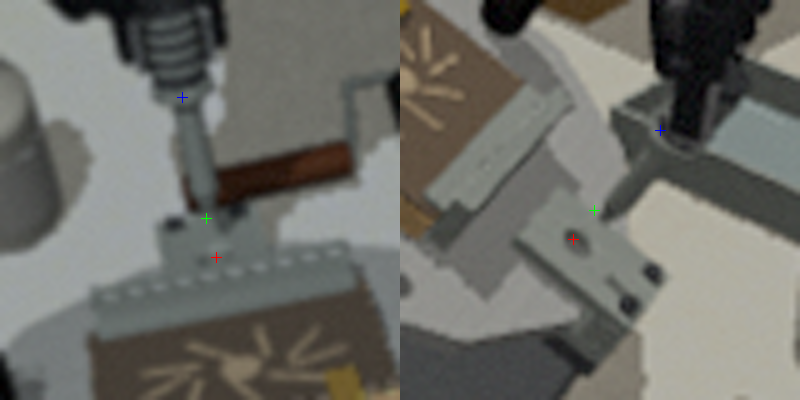

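```bash
cat > num.py <<'E'
from h import *
Fm=np.array([.487,-.0778,.1045]);n=F(.10)[:,2]
s=bot.observe();g=np.load('grip.npz');c=g['c'].copy();c[1]=0
R0=Ro.from_euler('xyz',s['tool_rot']).as_matrix(); col=s['position']+R0@c; tip=col-R0@g['z']*.064
for nm in ('scene','side'):
    q=bot.grab_frame(nm)
    def pr(X):
        x=q['R']@X+q['t']; r=x[:2]/x[2]; r=r*(1+q['k1']*(r@r)); return (q['intrinsics']@[*r,1])[:2]
    print(nm,'fork',pr(Fm).round(1),'tip',pr(tip).round(1),'col',pr(col).round(1),'mid',pr((tip+col)/2).round(1))
    r=bot.trace('lock_pin',q)
    if r:
        m=r[0]['region']; print(r[0]['conf']); 
        for y in np.where(m.any(1))[0][::2]: x=np.where(m[y])[0]; print(y,x.min(),x.max(),end=' | ')
        print()
    u=pr(Fm).round().astype(int); gr=cv2.cvtColor(q['img'],cv2.COLOR_RGB2GRAY)
    print('cols from',u[0]-8,'rows from',u[1]-9); print(gr[u[1]-9:u[1]+7,u[0]-8:u[0]+9])
    t=pr(tip).round().astype(int); print('tip cols from',t[0]-7,'rows from',t[1]-8); print(gr[t[1]-8:t[1]+7,t[0]-7:t[0]+8])
E
python3 num.py
```

```text
scene fork [221.9 189.1] tip [219.9 181.3] col [215.1 157.1] mid [217.6 169.4]
0.64
193 428 429 | 195 423 431 | 197 423 432 | 199 423 433 | 201 424 433 | 203 425 434 | 205 426 434 | 207 427 435 | 209 427 436 | 211 428 437 | 213 428 438 | 215 429 439 | 217 429 440 | 219 430 440 | 221 430 441 | 223 431 442 | 225 431 442 | 227 432 443 | 229 433 444 | 231 433 444 | 233 434 445 | 235 435 445 | 237 436 445 | 239 439 444 | 241 441 444 | 243 441 445 | 245 442 445 | 247 443 446 | 249 443 447 | 251 444 447 | 
cols from 214 rows from 180
[[148 138 102  69  62  77  82  72  64  66  55  39  37  50  75 106 115]
 [ 95 106 117 110 105 103  98  92  78  72  66  60  68  79  89 104 109]
 [ 50  71 104 113 111 109 107 100  79  74  71  80  97 104 106 108 111]
 [ 56  72  96 107 108 106 107 101  87  74  77  90 106 108 109 108 109]
 [ 90 101 103 109 107 108 106 106  98  86  90 101 105 107 106 108 106]
 [106 107 107 108 108 108 106 109 106 103 106 107 106 107 106 107 106]
 [107 105 108 107 109 108 110 113 114 115 111 107 104 106 107 106 107]
 [104 106 104 107 107 107 114 124 124 122 115 107 106 107 107 106 106]
[... 3283 characters left out ...]
3  70]
 [129 124 112 123 147 143 143 144 145 136 111  87  77  70  70]
 [129 128 124 128 144 145 147 146 139 112  87  78  72  68  61]
 [128 130 128 128 137 145 146 146 130  88  79  72  69  67  76]
 [129 130 131 129 129 136 143 145 125  74  69  70  64  65 114]
 [129 130 128 128 128 130 136 137 109  55  59  63  68 110 156]
 [131 130 129 131 130 129 129 124  97  52  62  90 113 150 176]
 [131 131 133 130 129 130 131 124  96  83 112 137 147 157 174]
 [129 120 118 120 126 129 129 131 123 122 140 145 144 156 170]
 [119  81  72  85 109 124 130 130 128 128 130 134 139 151 169]
 [115  70  77  70  83 109 129 129 129 131 128 129 131 147 167]
 [119  93  92  81  72  91 128 134 129 129 130 127 128 133 156]]
```

```bash
python3 -m jog '[[[3.6,-0.6,-1.7,0,0,0,0.2],[4,0,8,0,0,0,0.2],[4,0,8,0,0,0,0.2],[3.7,0,8,0,0,0,0.2],[0,0,0,0,0,0,0.2]]]'
python3 -m jog '[[[0,0,0,0,0,0,0.2],[0,0,0,0,0,0,0.2]]]'; python3 tg.py .06
```

```text
clock: 25.8
position: [0.4396, -0.0826, 0.2382]
tool_rot: [-3.141, -0.071, 0.1]
force: [-0.2, -0.1, -0.2]
grip_width: 0.0237
finger_force: 100.2
clock: 26.0
position: [0.4395, -0.0828, 0.2396]
tool_rot: [3.141, -0.073, 0.1]
force: [0.8, -0.9, -1.3]
grip_width: 0.024
finger_force: 100.2
[ 0.4355 -0.083   0.2386]
tool shift mm [-4.  -0.3  0.8] rotvec [ 0.     0.001 -0.   ] clock 26.0 pos [ 0.4395 -0.0828  0.2396] F [ 0.8 -0.9 -1.3] w 0.02403682336534197 100.1690661907196
collar in fork mm [ 3.9 -0.3 59. ] axis in fork [-0.  0.  1.] F fork [-0.  -1.  -1.5]
tool per fork unit [[0.9, -0.0, -0.436], [0.0, -1.0, 0.0], [-0.436, -0.0, -0.9]]
```

```bash
python3 -m jog '[[[3.5,0,7.2,0,0,0,0.2],[0,0,0,0,0,0,0.2],[0,0,0,0,0,0,0.2]]]'; python3 tg.py .05|grep fork
python3 -m jog '[[[2.6,0,5.4,0,0,0,0.2],[0,0,0,0,0,0,0.2],[0,0,0,0,0,0,0.2]]]' >/dev/null; python3 tg.py .05 | grep fork
```

```text
clock: 26.3
position: [0.4435, -0.0825, 0.2324]
tool_rot: [3.141, -0.073, 0.1]
force: [-0.7, -1.9, -2.7]
grip_width: 0.0237
finger_force: 100.1
collar in fork mm [ 3.7 -0.3 50.7] axis in fork [0. 0. 1.] F fork [-2.1 -1.9 -1.9]
tool per fork unit [[0.9, -0.0, -0.436], [-0.0, -1.0, 0.0], [-0.436, -0.0, -0.9]]
collar in fork mm [ 3.7 -0.4 44.7] axis in fork [0. 0. 1.] F fork [-3.2 -3.4 -4.4]
tool per fork unit [[0.9, -0.0, -0.436], [-0.0, -1.0, 0.0], [-0.436, -0.0, -0.9]]
```

```bash
python3 -m jog '[[[2.2,0.5,5.6,0,0,0,0.2],[2.6,0,5.4,0,0,0,0.2],[0,0,0,0,0,0,0.2],[0,0,0,0,0,0,0.2]]]' >/dev/null; python3 tg.py .05 | grep mm
python3 -m jog '[[[2.6,0,5.4,0,0,0,0.2],[0,0,0,0,0,0,0.2],[0,0,0,0,0,0,0.2]]]' >/dev/null; python3 tg.py .05 | grep mm
```

```text
tool shift mm [-10.7  -0.6 -14.1] rotvec [0.    0.001 0.   ] clock 27.0 pos [ 0.4522 -0.0819  0.2166] F [ 0.2 -0.5 -2.7] w 0.023654965594042374 100.03724813461304
collar in fork mm [ 3.4 -0.6 32.6] axis in fork [-0.  0.  1.] F fork [-1.3 -0.5 -2.4]
tool shift mm [-13.3  -0.6 -19.4] rotvec [0.    0.001 0.   ] clock 27.3 pos [ 0.4552 -0.0816  0.2115] F [ 1.   0.1 -1.9] w 0.023873462168068495 100.06039023399353
collar in fork mm [ 3.5 -0.7 26.7] axis in fork [-0.  0.  1.] F fork [-0.1  0.  -2.1]
```

```bash
python3 -m jog '[[[2.6,0,5.4,0,0,0,0.2],[2.6,0,5.4,0,0,0,0.2],[0,0,0,0,0,0,0.2],[0,0,0,0,0,0,0.2]]]' >/dev/null; python3 tg.py .05 | grep fork.mm
python3 -m jog '[[[2.6,0,5.4,0,0,0,0.2],[0,0,0,0,0,0,0.2],[0,0,0,0,0,0,0.2]]]' >/dev/null; python3 tg.py .05 | grep fork.mm
python3 -m jog '[[[1.3,0,2.7,0,0,0,0.2],[0,0,0,0,0,0,0.2],[0,0,0,0,0,0,0.2]]]' >/dev/null; python3 tg.py .05 | grep fork.mm
```

```text
collar in fork mm [ 3.4 -0.6 14.7] axis in fork [-0.  0.  1.] F fork [-0.8 -0.4 -1.1]
collar in fork mm [ 3.4 -0.7  8.8] axis in fork [-0.  0.  1.] F fork [-0.9  1.3 -1.8]
collar in fork mm [ 3.4 -0.7  5.9] axis in fork [-0.  0.  1.] F fork [-0.5 -0.2 -1. ]
```

```bash
for i in 1; do python3 -m jog '[[[1.3,0,2.7,0,0,0,0.2],[0,0,0,0,0,0,0.2],[0,0,0,0,0,0,0.2]]]' >/dev/null; python3 tg.py .05 | grep fork.mm
python3 -m jog '[[[0.9,0,1.8,0,0,0,0.2],[0,0,0,0,0,0,0.2],[0,0,0,0,0,0,0.2]]]' >/dev/null; python3 tg.py .05 | grep fork.mm
python3 -m jog '[[[0.9,0,1.8,0,0,0,0.2],[0,0,0,0,0,0,0.2],[0,0,0,0,0,0,0.2]]]' >/dev/null; python3 tg.py .05 | grep fork.mm; done
```

```text
collar in fork mm [ 3.3 -0.7  2.8] axis in fork [-0.  0.  1.] F fork [-0.1  0.6 -1.2]
collar in fork mm [ 3.4 -0.7  0.9] axis in fork [-0.  0.  1.] F fork [ 0.  -0.4 -0.2]
collar in fork mm [ 3.4 -0.8 -0.1] axis in fork [0. 0. 1.] F fork [ 4.1  3.8 35.7]
```

```bash
python3 -m jog '[[[-0.3,0,-0.6,0,0,0,0.2],[0,0,0,0,0,0,0.8],[0,0,0,0,0,0,0.8],[0,0,0,0,0,0,0.8],[0,0,0,0,0,0,0.8]]]'
python3 -m jog '[[[0,0,-15,0,0,0,0.8],[0,0,-35,0,0,0,0.8],[0,0,-40,0,0,0,0.8],[0,0,0,0,0,0,0.8],[0,0,0,0,0,0,0.8]]]'
python3 - <<'E'
from h import *
fs=[]
for c in ['scene','side']:
    f=bot.grab_frame(c)
    for q in ['lock_pin','fork_mouth','knob_mid']: print(c,q,[(np.round(a['xyz'],4).tolist(),round(a['conf'],2)) for a in bot.spot_point(q,f)[:1]])
    u=(220,180) if c=='scene' else (325,190)
    fs.append(cv2.resize(f['img'][u[1]-50:u[1]+50,u[0]-50:u[0]+50,::-1],(400,400),interpolation=cv2.INTER_CUBIC))
cv2.imwrite('pics/fin.png',np.hstack(fs)); s=bot.observe(); print(s['clock'],s['force'])
E
```

```text
clock: 29.7
position: [0.4687, -0.0804, 0.1879]
tool_rot: [3.141, -0.073, 0.1]
force: [0.6, 0.6, -0.2]
grip_width: 0.0682
finger_force: 0.0
clock: 30.2
position: [0.4624, -0.081, 0.2783]
tool_rot: [3.141, -0.075, 0.1]
force: [0.3, -0.3, -0.0]
grip_width: 0.0687
finger_force: 0.0
scene lock_pin [([0.4856, -0.0829, 0.1032], 0.8)]
scene fork_mouth [([0.4853, -0.0813, 0.1045], 0.85)]
scene knob_mid [([0.585, -0.1808, 0.1712], 0.72)]
side lock_pin [([0.4868, -0.0775, 0.107], 0.46)]
side fork_mouth [([0.4838, -0.0779, 0.1065], 0.58)]
side knob_mid [([0.5864, -0.1809, 0.1746], 0.55)]
30.6 [-0.19993888 -0.23492941 -0.70979982]
```

View pics/fin.png

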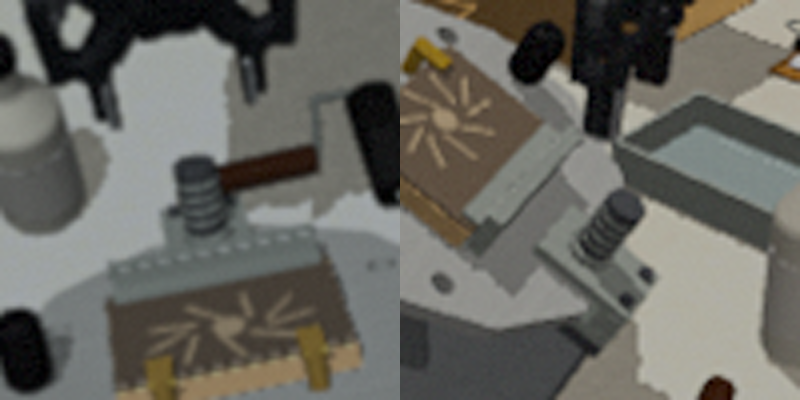

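The picture shows the pin standing in the fork at about (200,205) left and (600,240) right, collar flush on the ear, with the gripper clear.

```bash
python3 -c "
from workcell import bot
print(bot.job_done())"
```

```text
the job is handed in; nothing more can be done
None
```

I turned the plate to about 0, pushed the locking pin through the fork and plate until its collar sat on the ear, let go and handed the job in at about 31 s; no verdict came back.

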